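# Load the heatsink bonding jig and close it with its pressure plate

## Task

Three modules lie in the bonding jig, each with guide posts that take one of the three loose heatsinks: the square, the long or the round one. Set each heatsink into the posts it fits, flat down on its pad, and let go of it; when all three are in, lower the pressure plate over the jig's two pins until it lies flat on all three heatsinks. Leave the paste syringe and the dropper bottle where they are.

Things in the scene. Friction and masses are not known exactly. Their poses are not given: they have to be found in the camera images.
- sink_square_center (a point): centre (12 mm above the underside) of the square aluminium heatsink with straight fins, 40 mm in x, 45 mm in y, 24 mm high, 190 g; z up. It lies loose on the bench; grasp across x, the 40 mm. It fits its posts with its y along the jig's y, either way round
- sink_long_center (a point): centre (12 mm above the underside) of the long narrow aluminium heatsink with five straight fins, 24 mm in x, 48 mm in y, 24 mm high, 80 g; z up. It lies loose on the bench; grasp across x, the 24 mm. It fits its posts with its y along the jig's y, either way round
- sink_round_center (a point): centre (12 mm above the underside) of the round aluminium heatsink with radial fins, 40 mm in diameter, 24 mm high, 100 g; z up. It lies loose on the bench and may be turned any way
- seat_square (a point): module in the jig (any order): green board on a black carrier. Point: centre of the top of its square light grey pad (36 x 41 mm), 19 mm above the bench, 3 mm above the board; the heatsink's underside lies here. x, y as the jig's, z up. Eight pointed white posts, 6 mm thick, rise 8 mm above the pad and leave the heatsink 3.5 mm play each way; gap for fingers in the middle of both x sides: 34 mm
- seat_long (a point): module in the jig (any order): green board on a black carrier. Point: centre of the top of its long narrow light grey pad (22 x 46 mm), 19 mm above the bench, 3 mm above the board; the heatsink's underside lies here. x, y as the jig's, z up. Eight pointed white posts, 6 mm thick, rise 8 mm above the pad and leave the heatsink 3.5 mm play each way; gap for fingers in the middle of both x sides: 37 mm
- seat_round (a point): module in the jig (any order): green board on a black carrier. Point: centre of the top of its round light grey pad (37 mm in diameter), 19 mm above the bench, 3 mm above the board; the heatsink's underside lies here. x, y as the jig's, z up. Four pointed white posts, 6 mm thick, rise 8 mm above the pad and leave the heatsink 3 to 5 mm play each way; gap for fingers in the middle of both x sides: 32 mm
- jig: the jig, fixed: aluminium base 96 mm in x, 296 in y, top 10 mm above the bench; origin: centre of its underside, on the bench; z up. The modules stand in a row along y, 70 mm apart, one at the centre. Steel pins 10 mm thick stand at x = 0, y = +124 (round) and -124 mm (diamond, 7 mm in y); straight to 56 mm above the bench, tapered nose to 67 mm
- plate_handle (a point): loose 450 g plate, 60 (x) x 282 (y) x 8 mm, on a 3 mm rubber strip. Point: centre of its handle bar, mid-plate, 38 mm above the strip's underside; bar 14 (x) x 100 (y) x 14 mm, 20 mm clear below between posts 80 mm apart; grasp across x. Holes 13 mm wide at x = 0, y = +-124 mm; either fits either pin. Lying on the heatsinks: strip's underside 43, point 81 mm above the bench
- syringe_center (a point): bystander: small paste syringe with blue cap and plunger, 101 x 22 x 16 mm, lying on the bench; centre of its barrel, 8 mm up; to be left alone
- bottle_center (a point): bystander: small white dropper bottle, 34 mm wide, 104 mm high, upright on the bench; point on its axis 50 mm up; to be left alone
There are look-alikes about, which are no part of the job. Leave any red look-alike of the part that bears sink_square_center alone.

How it is judged:
By the outcome, as a careful person would: the job done as asked, in the order asked, and still so for the second after the job is handed in, with the robot touching nothing.
It also fails if it takes over 88 s, if anything falls off the work surface, if the arm or the gripper's body presses on something with over 40 N, if the wrist force passes 120 N, or if a joint passes its speed limit or range.

## Robot

A 7-joint arm with a two-finger parallel gripper is mounted at the origin on the work surface; the furniture and walls round the work are solid. World frame = base frame: x ahead of the robot, y to its left, z up, the work surface at z = 0. Lengths are in m, angles in rad, forces in N, time in s.
With the tool pointing down it reaches from about 0.35 to 0.9 m from the base axis. Payload 8.1 kg.
Tool frame: the origin (TCP) lies at the very end of the fingers, on their centre line; the grasp point (between the pads) lies 19 mm behind it; z points along the fingers, y is the line along which they close (so a half turn about z gives the same grasp; the last joint's range is limited). The gripper opens to 85 mm and grips with 20 to 120 N. Pads are 22 mm wide; open, the fingers measure 114 mm over their backs; the gripper's body (76 mm by 85 mm) begins 54 mm behind the grasp point. The pads swing forward as they close: fully open they stand 13 mm farther back than shut.
Start: joints at [-1.28, 0.434, 0.025, 1.573, -0.012, 1.134, -0.075], TCP at [0.24, 0.577, 0.231] pointing down, gripper open.
Joint ranges: [-2.62, 2.62], [-0.44, 2.09], [-1.27, 1.32], [0.08, 2.57], [-1.32, 4.46], [0.12, 2], [-2.74, 2.74]. Speed limits (rad/s): [2.22, 2.22, 3.01, 3.01, 3.14, 3.14, 3.14].

## Interface

Orientations are given as a unit quaternion [w, x, y, z].
In Python, from workcell import manip gives the robot as it stands. The module is installed in compiled form; this text tells all that it offers.
- The arm moves only by the shell command python3 -m pendant 'ROWS' [OPENING] [FORCE]. ROWS is JSON, one flat list of numbers, 6 for each row, row after row: the shift along the tool's x, y, z in m, then the turn, a rotation vector about the tool's x, y, z in degrees. In form: [tx, ty, tz, rx, ry, rz, tx, ty, tz, rx, ry, rz, ...]. A call has 1 to 10 rows; each row is the pose to reach, as a shift and turn from the pose commanded when the call began, along the tool's axes at that moment; what a row does not reach only later rows make up. A row lasts 1/8 s, in which the tool goes at most 62.5 mm and 10.7 degrees, less where a joint would pass 70% of its speed; a pose out of reach is approached as far as the arm can. A call with a gripper value outside its range is refused whole. OPENING is the finger opening in m, from 0 to 0.0854, set as the call begins (- or left out, the last holds). The fingers move at their own pace and stop on an object; FORCE is the grip in N (left out, the last holds). Time passes only in rows, so rows that repeat a pose let the fingers close. It gives the time, the measured TCP pose, the force, the opening and the grip force at its end, in the units of the state.
- manip.get_state(): the state, without advancing time (a new reading comes with each control period).
- manip.camera(name): name is "side" or "top" or "wrist"; returns the picture (384x512x3 uint8, blue, green, red); there is no depth.
- manip.camera_info(name): a dict with "K" (3x3 intrinsics, pixels), "k1" (the pictures are not rectified: a ray, as slopes to the right and down, at radius r is drawn at 1 + k1 r^2 times it, then the intrinsics apply), "R" (3x3) and "t" (3): a world point X has camera coordinates R X + t. Camera axes: x right, y down, z forward; pixel columns grow to the right and rows downward; lengths in m; the calibration is good to about 2 mm. A picture is of the moment at which its call begins: read the wrist's pose just before it. camera_info takes no time and is no camera call; for the wrist camera it gives the pose at the moment of the call.
- manip.finish_job(): hands the job in; it is judged then, once.
The state is a dict: "t": time; "q": joint angles; "qd": joint speeds; "joint_efforts": joint torques, N m; "position": TCP position; "tool_rot": TCP orientation; "contact_force": force on the tool from outside, world axes, zero at the start; "moment": the same for the moment, N m; "opening": opening from 0.0 (shut) to 1.0 (fully open); "grasp_force": force on a finger pad.
Only numpy, scipy, OpenCV 4.12 (cv2) and the standard library are available. Lean on these libraries where they do the work, as an engineer would, in place of code of your own. Each camera call takes 0.05 s, during which the arm holds its last target. There are 200 camera calls.

## Working session

There is one attempt and no reset: what is moved stays moved. The work goes in short steps, Python scripts to look and compute and a shell command to move; the robot and the scene stay as the last step left them, time stands still between calls to the robot, and variables do not carry over. Pictures are saved under pics/ and viewed, at most 14 in all, crops included, and the job is handed in when it is done.

```bash
mkdir -p pics; cat > h.py <<'E'
from workcell import manip
import numpy as np, cv2
from scipy.spatial.transform import Rotation as Ro
def snap(n,name):
    im=manip.camera(n); cv2.imwrite(f'pics/{name}.png',im); return im
def ray(n,u,v,info=None):
    c=info or manip.camera_info(n); K=np.array(c['K']);R=np.array(c['R']);t=np.array(c['t'])
    d=np.array([(u-K[0,2])/K[0,0],(v-K[1,2])/K[1,1]]); s=d.copy()
    for _ in range(30): s=d/(1+c['k1']*(s@s))
    return -R.T@t, R.T@np.array([s[0],s[1],1])
def at(n,u,v,z,info=None):
    o,d=ray(n,u,v,info); return o+d*(z-o[2])/d[2]
def proj(n,X,info=None):
    c=info or manip.camera_info(n); p=np.array(c['R'])@X+np.array(c['t']); s=p[:2]/p[2]; s=s*(1+c['k1']*(s@s)); K=np.array(c['K'])
    return K[0,0]*s[0]+K[0,2],K[1,1]*s[1]+K[1,2]
def crop(im,u0,v0,u1,v1,k,name):
    cv2.imwrite(f'pics/{name}.png',cv2.resize(im[v0:v1,u0:u1],None,fx=k,fy=k,interpolation=cv2.INTER_CUBIC))
def tool(): 
    s=manip.get_state(); q=s['tool_rot']; R=Ro.from_quat([q[1],q[2],q[3],q[0]]); return np.array(s['position']),R,s
E
python3 - <<'E'
from h import *
import pickle
a=snap('top','top0');b=snap('side','side0')
cv2.imwrite('pics/top0b.png',cv2.resize(a,(800,600),interpolation=cv2.INTER_CUBIC))
print({n:manip.camera_info(n) for n in('top','side','wrist')})
p,R,s=tool();print(s,R.as_matrix().round(3))
E
```

```text
{'top': {'K': array([[422.02786682,   0.        , 256.24228795],
       [  0.        , 422.02786682, 195.09262154],
       [  0.        ,   0.        ,   1.        ]]), 'k1': 0.016012265864930465, 'R': array([[-0.13819577, -0.99039574, -0.004268  ],
       [-0.967506  ,  0.13592063, -0.21320818],
       [ 0.21174059, -0.02533515, -0.97699747]]), 't': array([-0.00194523,  0.49424306,  0.99504738])}, 'side': {'K': array([[392.11674673,   0.        , 254.4925259 ],
       [  0.        , 392.11674673, 196.71079091],
       [  0.        ,   0.        ,   1.        ]]), 'k1': 0.04778624638913886, 'R': array([[-0.66754658, -0.74453335,  0.00718668],
       [-0.54347198,  0.4806325 , -0.68820826],
       [ 0.50893985, -0.46331683, -0.7254776 ]]), 't': array([0.26818252, 0.32431155, 0.79271312])}, 'wrist': {'K': array([[281.15599259,   0.        , 254.72614233],
       [  0.        , 281.15599259, 191.03556072],
       [  0.        ,   0.        ,   1.        ]]), 'k1': -0.06475584288560338, 'R': array([[ 3.83172444e-01,  9.23676588e-01, -6.62227095e-04],
       [ 8.77847873e-01, -3.63937921e
[... 216 characters left out ...]
.01158582,
        1.13396847, -0.07510561]), 'qd': array([ 0.00010831, -0.00202076, -0.00170884, -0.00263762, -0.00182129,
        0.00171327, -0.00071188]), 'joint_efforts': array([ 4.05957355e-03, -6.71748161e+01,  1.02891684e+00, -3.16902673e+01,
        1.59896136e-02,  7.22913610e-03,  3.80829056e-05]), 'position': array([0.23969329, 0.57675255, 0.2306224 ]), 'tool_rot': array([-6.77463117e-05,  1.95657479e-01,  9.80672064e-01, -6.70603527e-04]), 'contact_force': array([-0.04128241, -0.10172234,  0.73576162]), 'moment': array([0.01597223, 0.00600065, 0.0147605 ]), 'grasp_force': 0.0, 'opening': 0.9999737374444819} [[-0.923  0.384 -0.   ]
 [ 0.384  0.923 -0.001]
 [-0.    -0.001 -1.   ]]
```

View pics/top0b.png

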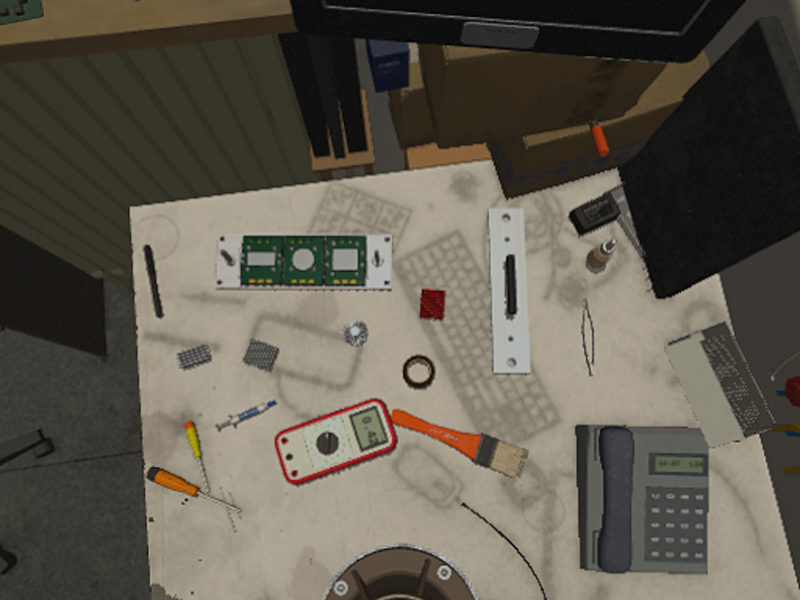

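View pics/side0.png

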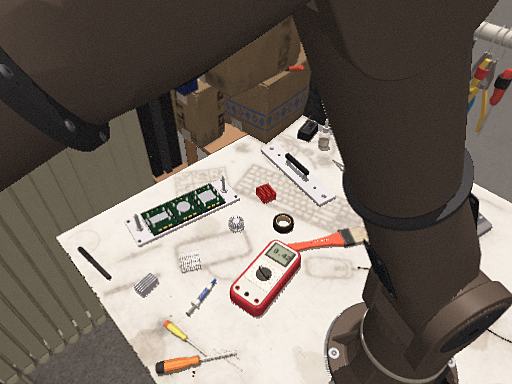

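The top view shows the jig at (305,262) with the long, round and square seats from left to right. Two grey heatsinks are at (195,356) and (262,355), the round one is at (355,333), the red look-alike is at (432,304), and the plate is at (510,290). I'll enlarge the sinks and the jig.

```bash
python3 - <<'E'
from h import *
a=cv2.imread('pics/top0.png')
A=cv2.resize(a[140:252,95:295],None,fx=4,fy=4,interpolation=cv2.INTER_CUBIC)
cv2.imwrite('pics/cr1.png',A)
f=1.5625
for n,u,v,z in [('gA',195,356,.024),('gB',262,355,.024),('round',355,333,.024),('red',432,304,.024),('seatL',261,259,.019),('seatM',302,259,.019),('seatR',344,259,.019),('handle',511,285,.04),('hole+',505.5,216,.011),('hole-',512,362,.011),('bottle',605,245,.09),('syr',245,415,.008)]:
    print(n,at('top',u/f,v/f,z).round(3))
E
```

```text
gA [0.458 0.267 0.024]
gB [0.445 0.161 0.024]
round [0.46  0.008 0.024]
red [ 0.49  -0.123  0.024]
seatL [0.607 0.148 0.019]
seatM [0.597 0.08  0.019]
seatR [0.587 0.011 0.019]
handle [ 0.5   -0.253  0.04 ]
hole+ [ 0.627 -0.27   0.011]
hole- [ 0.379 -0.238  0.011]
bottle [ 0.531 -0.399  0.09 ]
syr [0.355 0.2   0.008]
```

View pics/cr1.png

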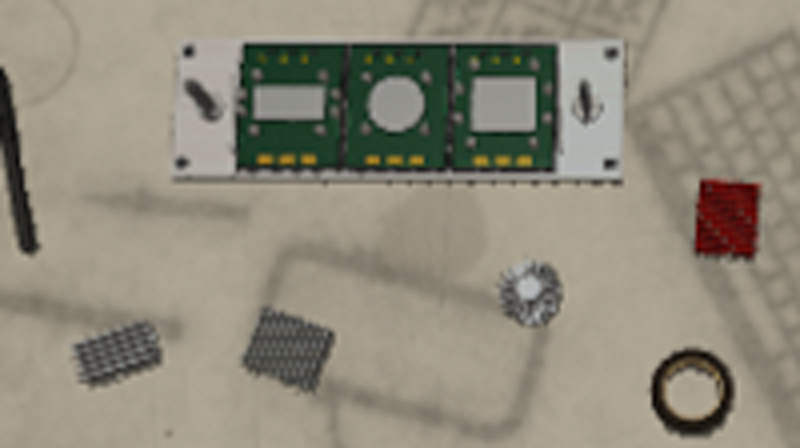

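The crop confirms the parts. The long narrow grey sink is at crop (118,352) and the square grey one at (288,350). The round one is at (530,293) and the red decoy at (728,220). The three seats are long, round and square, from left to right. Next I'll work out the wrist camera geometry and the move to a viewing pose above the sinks.

```bash
cat >> h.py <<'E'
def go(X,th,note=''):
    """print shift & z-turn from measured tool to TCP at X, closing line (tool y) at world angle th deg (mod 180)"""
    p,R,s=tool(); d=R.inv().apply(np.array(X)-p)*1000; y=R.as_matrix()[:,1]
    cur=np.degrees(np.arctan2(y[1],y[0])); w=(th-cur+90)%180-90
    tilt=R.as_matrix()[:,2]
    c=R.inv().apply(np.cross(tilt,[0,0,-1]))
    print(note,'shift mm',d.round(1),'cur',round(cur,1),'rz deg',round(-w,1),'(alt',round(-w-180*np.sign(-w),1),') tiltfix',np.degrees(c).round(2),'q7',round(s['q'][6],2))
E
python3 - <<'E'
from h import *
p,R,s=tool(); c=manip.camera_info('wrist'); C=-c['R'].T@c['t']
print('cam in tool',R.inv().apply(C-p).round(3),'fwd',R.inv().apply(c['R'][2]).round(3),'right',R.inv().apply(c['R'][0]).round(3))
go([.40,.20,.22],68)
E
```

```text
cam in tool [ 0.081 -0.    -0.143] fwd [-0.311  0.001  0.95 ] right [ 0.001  1.    -0.001]
 shift mm [-292.6 -286.4   11. ] cur 67.4 rz deg -0.6 (alt 179.4 ) tiltfix [-0.08  0.01 -0.  ] q7 -0.08
```

```bash
python3 - <<'E'
from h import *
go([.50,.13,.25],82)
E
```

```text
shift mm [-411.8 -312.7  -18.9] cur 67.4 rz deg -14.6 (alt 165.4 ) tiltfix [-0.08  0.01 -0.  ] q7 -0.08
```

```bash
python3 -m pendant '[-0.412,-0.313,-0.019,0,0,-14.6,-0.412,-0.313,-0.019,0,0,-14.6,-0.412,-0.313,-0.019,0,0,-14.6,-0.412,-0.313,-0.019,0,0,-14.6,-0.412,-0.313,-0.019,0,0,-14.6,-0.412,-0.313,-0.019,0,0,-14.6,-0.412,-0.313,-0.019,0,0,-14.6,-0.412,-0.313,-0.019,0,0,-14.6,-0.412,-0.313,-0.019,0,0,-14.6,-0.412,-0.313,-0.019,0,0,-14.6]'
python3 - <<'E'
from h import *
import pickle
go([.50,.13,.25],82)
pickle.dump(manip.camera_info('wrist'),open('w1.pkl','wb'))
a=snap('wrist','w1')
cv2.imwrite('pics/w1b.png',cv2.resize(a,(800,600),interpolation=cv2.INTER_CUBIC))
E
```

```text
t: 1.35
position: [0.5005, 0.1285, 0.2501]
tool_rot: [-0.0, 0.071, 0.997, -0.0]
contact_force: [0.5, 0.4, -0.5]
opening: 1.001
grasp_force: 0.0
 shift mm [0.7 1.5 0.1] cur 81.8 rz deg -0.2 (alt 179.8 ) tiltfix [-0.03 -0.01  0.  ] q7 1.13
```

View pics/w1b.png

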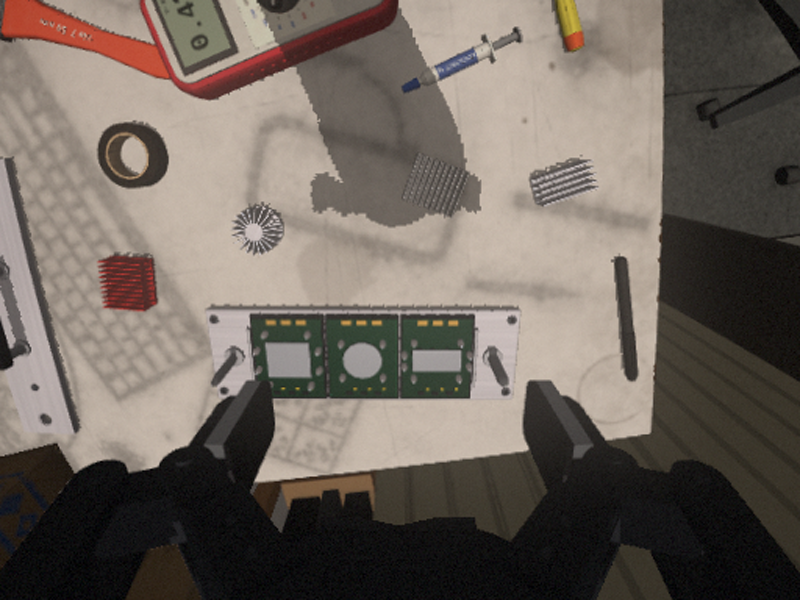

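The wrist view shows the square sink at (437,183), the long one at (563,182), the round one at (258,229) and the red decoy at (128,283). The seats are square (288,360), round (362,360) and long (437,360). I'll enlarge it to read the corners.

```bash
python3 - <<'E'
from h import *
a=cv2.imread('pics/w1.png')
A=cv2.resize(a[90:170,140:395],None,fx=3.1,fy=3.1,interpolation=cv2.INTER_CUBIC)
B=cv2.resize(a[190:260,130:335],None,fx=3.85,fy=3.85,interpolation=cv2.INTER_CUBIC)
B=B[:, :A.shape[1]]; print(A.shape,B.shape)
w=max(A.shape[1],B.shape[1]); pad=lambda x:cv2.copyMakeBorder(x,0,0,0,w-x.shape[1],cv2.BORDER_CONSTANT)
cv2.imwrite('pics/cr2.png',np.vstack([pad(A),pad(B)]))
E
```

```text
(248, 790, 3) (270, 789, 3)
```

View pics/cr2.png

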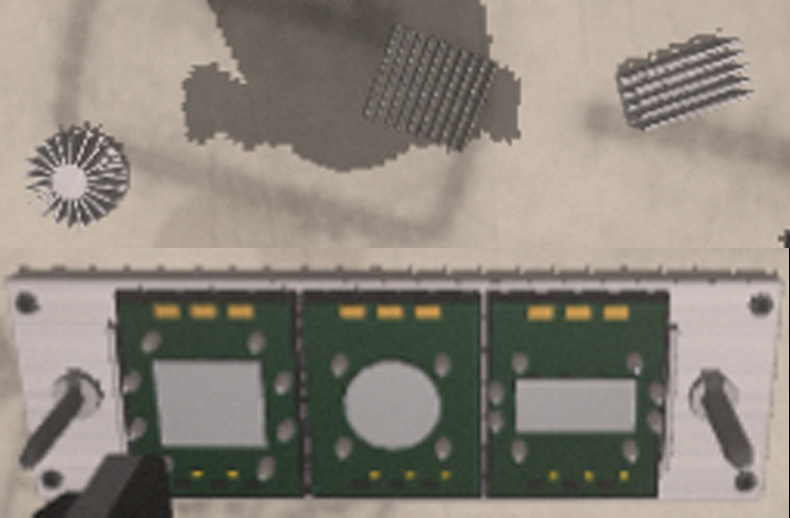

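```bash
python3 - <<'E'
from h import *
import pickle
c=pickle.load(open('w1.pkl','rb'))
A=lambda u,v,z:at('wrist',140+u/3.1,90+v/3.1,z,c)
B=lambda u,v,z:at('wrist',130+u/3.85,190+v/3.85,z,c)
def quad(n,P):
    P=np.array(P); e=[P[(i+1)%4]-P[i] for i in range(4)]
    print(n,'ctr',P.mean(0).round(4),'len',[round(np.hypot(*x[:2])*1000) for x in e],'ang',[round(np.degrees(np.arctan2(x[1],x[0]))%180,1) for x in e])
quad('square',[A(*p,.024) for p in [(397,28),(493,62),(458,150),(363,115)]])
quad('long',[A(*p,.024) for p in [(617,72),(740,40),(750,92),(638,128)]])
print('round',A(75,175,.02).round(4))
quad('sSq',[B(*p,.019) for p in [(155,363),(263,363),(267,447),(158,447)]])
quad('sLong',[B(*p,.019) for p in [(516,380),(636,379),(637,432),(516,432)]])
print('sRound',B(392,404,.019).round(4))
for n,p in [('pinA',(76,392)),('pinB',(714,390))]: print(n,B(*p,.01).round(4))
quad('base',[B(*p,.01) for p in [(8,283),(783,280),(760,497),(0,490)]])
E
```

```text
square ctr [0.4479 0.1663 0.024 ] len [42, 38, 43, 37] ang [np.float64(63.4), np.float64(151.8), np.float64(62.0), np.float64(150.4)]
long ctr [0.4598 0.2733 0.024 ] len [52, 22, 49, 25] ang [np.float64(96.9), np.float64(10.0), np.float64(100.3), np.float64(17.3)]
round [0.462  0.0119 0.02  ]
sSq ctr [ 0.7014 -0.0143  0.019 ] len [45, 43, 47, 43] ang [np.float64(82.6), np.float64(170.1), np.float64(82.9), np.float64(167.4)]
sLong ctr [0.7224 0.1377 0.019 ] len [50, 27, 51, 27] ang [np.float64(82.2), np.float64(175.7), np.float64(81.5), np.float64(172.5)]
sRound [0.7105 0.0615 0.019 ]
pinA [ 0.6938 -0.0746  0.01  ]
pinB [0.7302 0.1968 0.01  ]
base ctr [0.7127 0.0574 0.01  ] len [320, 113, 341, 111] ang [np.float64(82.3), np.float64(172.3), np.float64(81.6), np.float64(161.1)]
```

```bash
python3 - <<'E'
from h import *
import pickle
c=pickle.load(open('w1.pkl','rb'))
B=lambda u,v,z:at('wrist',130+u/3.85,190+(v-248)/3.85,z,c)
def quad(n,P):
    P=np.array(P); e=[P[(i+1)%4]-P[i] for i in range(4)]
    print(n,'ctr',P.mean(0).round(4),'len',[round(np.hypot(*x[:2])*1000) for x in e],'ang',[round(float(np.degrees(np.arctan2(x[1],x[0])))%180,1) for x in e])
quad('sSq',[B(*p,.019) for p in [(155,363),(263,363),(267,447),(158,447)]])
quad('sLong',[B(*p,.019) for p in [(516,380),(636,379),(637,432),(516,432)]])
print('sRound',B(392,404,.019).round(4))
for n,p in [('pinA',(76,392)),('pinB',(714,390))]: print(n,B(*p,.01).round(4))
go([.448,.166,.12],61)
E
```

```text
sSq ctr [0.5883 0.0118 0.019 ] len [41, 36, 43, 36] ang [82.1, 170.6, 82.3, 168.1]
sLong ctr [0.608  0.1505 0.019 ] len [45, 22, 47, 22] ang [82.3, 175.6, 81.8, 172.5]
sRound [0.5972 0.0809 0.019 ]
pinA [ 0.5793 -0.0429  0.01  ]
pinB [0.6134 0.2047 0.01  ]
 shift mm [ 56.2  28.2 130. ] cur 82.0 rz deg 21.0 (alt -159.0 ) tiltfix [ 0.   -0.04  0.  ] q7 1.13
```

Pad sizes (41x36, 46x22), spacing (70) and pins (250 apart) all match the description, with jig y at 82°. The square sink measures about 43 mm across its fins and 38 mm along them. That suggests its 40 mm side lies along 152°, so I'll take a closer look turned that way.

```bash
python3 -m pendant '[0.056,0.028,0.12,0,0,-10,0.056,0.028,0.12,0,0,-20,0.056,0.028,0.12,0,0,-30,0.056,0.028,0.12,0,0,-40,0.056,0.028,0.12,0,0,-50,0.056,0.028,0.12,0,0,-60,0.056,0.028,0.12,0,0,-70,0.056,0.028,0.12,0,0,-70]'
python3 - <<'E'
from h import *
import pickle
go([.448,.166,.13],152)
c=manip.camera_info('wrist');pickle.dump(c,open('w2.pkl','wb'))
a=snap('wrist','w2')
u,v=map(int,proj('wrist',np.array([.448,.166,.012]),c));print(u,v)
crop(a,u-80,v-60,u+80,v+60,5,'w2c')
E
```

```text
t: 2.4
position: [0.4476, 0.167, 0.1302]
tool_rot: [-0.0, -0.516, 0.857, 0.0]
contact_force: [0.2, 0.4, -0.0]
opening: 1.001
grasp_force: 0.0
 shift mm [ 0.8 -0.8  0.2] cur 152.1 rz deg 0.1 (alt -179.9 ) tiltfix [ 0.05  0.02 -0.  ] q7 2.14
252 184
```

View pics/w2c.png

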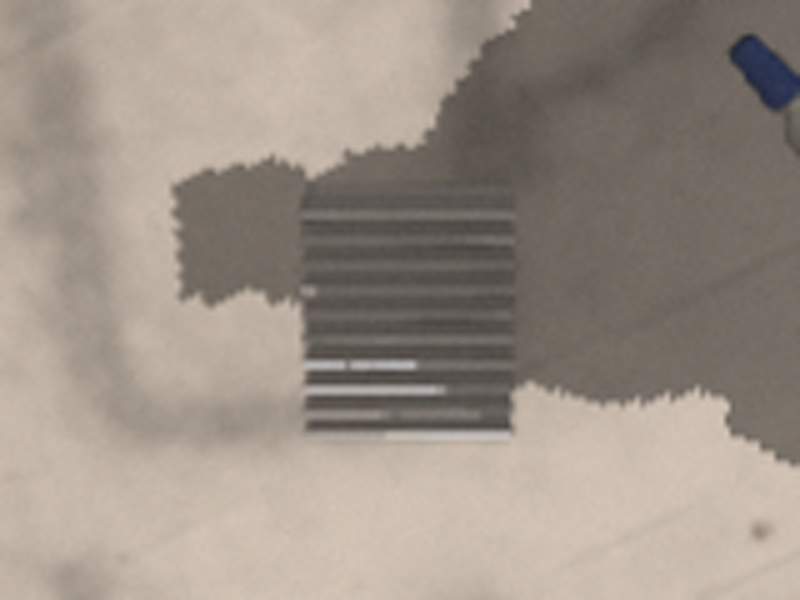

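```bash
python3 - <<'E'
from h import *
import pickle
c=pickle.load(open('w2.pkl','rb'))
f=lambda u,v:at('wrist',172+u/5,124+v/5,.024,c)
P=[f(302,435),f(513,435),f(515,192),f(302,192),f(515,215),f(302,215)]
for i,j in [(0,1),(1,2),(2,3),(1,4)]: print(np.linalg.norm(P[i]-P[j])*1000, np.degrees(np.arctan2(*(P[j]-P[i])[[1,0]]))%180)
print(np.mean(P[:4],0),np.mean([P[0],P[1],P[4],P[5]],0))
for k in (0,2): go([*np.mean(P[:4],0)[:2],.004],152)
E
```

```text
40.290046450714804 152.15129634444398
47.26698896641881 62.973666635194476
38.45171638074823 152.14929892529256
43.011251567397004 62.93192153430992
[0.44655152 0.16537422 0.024     ] [0.44754724 0.16725427 0.024     ]
 shift mm [  1.9   0.4 126.2] cur 151.9 rz deg -0.1 (alt 179.9 ) tiltfix [ 0.04  0.02 -0.  ] q7 2.13
 shift mm [  1.9   0.4 126.2] cur 151.9 rz deg -0.1 (alt 179.9 ) tiltfix [ 0.04  0.02 -0.  ] q7 2.13
```

The top face measures 40.3 mm along the closing line and 43 to 47 mm across it, so the grasp direction is right. Going down now.

```bash
python3 -m pendant '[0.001,0,0.05,0,0,0,0.001,0,0.1,0,0,0,0.001,0,0.12,0,0,0,0.001,0,0.128,0,0,0,0.001,0,0.128,0,0,0]' 0.07 && python3 -m pendant '[0,0,0,0,0,0,0,0,0,0,0,0,0,0,0,0,0,0,0,0,0,0,0,0,0,0,0,0,0,0,0,0,0,0,0,0]' 0.02 40
python3 - <<'E'
from h import *
go([.5883,.0118,.11],171.9)
E
```

```text
t: 3.08
position: [0.448, 0.1651, 0.0024]
tool_rot: [-0.0, -0.515, 0.857, 0.0]
contact_force: [-0.3, -0.8, 0.4]
opening: 0.822
grasp_force: 0.0
t: 3.82
position: [0.4488, 0.165, 0.0035]
tool_rot: [0.001, -0.515, 0.857, -0.0]
contact_force: [-1.6, -0.1, 7.2]
opening: 0.456
grasp_force: 39.8
 shift mm [  69.6 -195.2 -106.4] cur 152.0 rz deg -19.9 (alt 160.1 ) tiltfix [-0.06  0.09  0.  ] q7 2.1
```

```bash
python3 -m pendant '[0,0,-0.05,0,0,0,0,0,-0.1,0,0,0,0.018,-0.05,-0.108,0,0,-5,0.035,-0.1,-0.108,0,0,-10,0.052,-0.15,-0.108,0,0,-15,0.07,-0.195,-0.108,0,0,-20,0.07,-0.195,-0.108,0,0,-20,0.07,-0.195,-0.108,0,0,-20]'
python3 - <<'E'
from h import *
import pickle
go([.5883,.0118,.0225],171.9)
c=manip.camera_info('wrist');pickle.dump(c,open('w3.pkl','wb'))
a=snap('wrist','w3')
u,v=map(int,proj('wrist',np.array([.588,.012,.05]),c));print(u,v)
u=min(max(u,120),392);v=min(max(v,90),294)
crop(a,u-120,v-90,u+120,v+90,3.3,'w3c')
E
```

```text
t: 4.82
position: [0.587, 0.0112, 0.1104]
tool_rot: [0.0, -0.656, 0.755, 0.0]
contact_force: [-0.5, 0.0, -1.8]
opening: 0.457
grasp_force: 41.9
 shift mm [-0.7 -1.2 87.9] cur 172.0 rz deg 0.1 (alt -179.9 ) tiltfix [0.03 0.03 0.  ] q7 2.74
252 208
```

View pics/w3c.png

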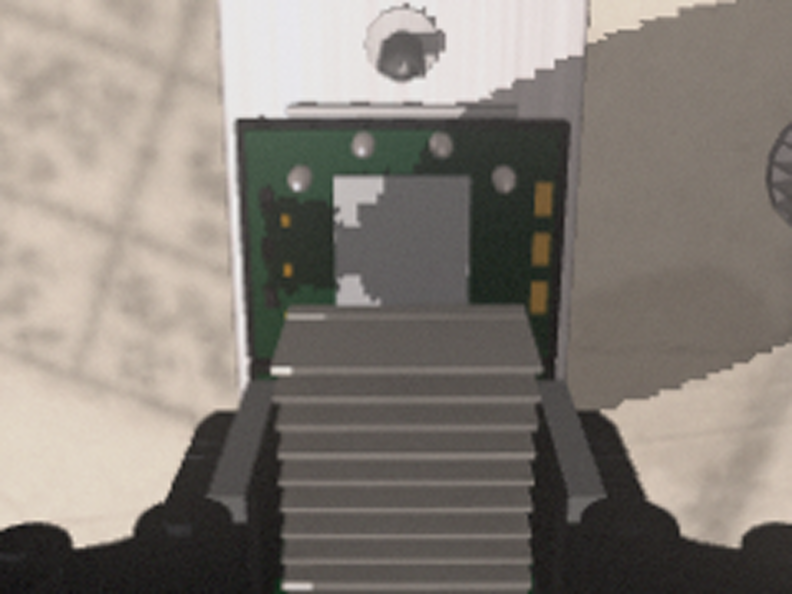

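The sink is held square, with the pad (333–470, 177) and its posts behind it and centred at u≈402. q7 is right at its range limit, so I'll check the seat centre from this view and back off a little.

```bash
python3 - <<'E'
from h import *
import pickle
c=pickle.load(open('w3.pkl','rb'))
f=lambda u,v,z:at('wrist',132+u/3.3,118+v/3.3,z,c)
p,R,s=tool(); print(s['q'][6])
a,b=f(333,177,.019),f(470,177,.019); print(np.linalg.norm(a-b), np.degrees(np.arctan2(*(b-a)[[1,0]]))%180)
m=(a+b)/2; X=R.as_matrix()[:,0]; print('centre',m-X*.0205)
p1,p2=f(300,178,.027),f(503,178,.027); print(np.linalg.norm(p1-p2),(p1+p2)/2-X*.0195)
E
```

```text
2.7414727307508095
0.035589515286103504 172.01010334542747
centre [0.58672454 0.01138552 0.01901242]
0.05097057509637516 [0.58630923 0.00864194 0.02701181]
```

```bash
python3 -m pendant '[0,-0.0005,0.04,0,0,2,0,-0.0005,0.06,0,0,2,0,-0.0005,0.07,0,0,2,0,-0.0005,0.078,0,0,2,0,-0.0005,0.083,0,0,2,0,-0.0005,0.0875,0,0,2,0,-0.0005,0.0875,0,0,2]'
python3 - <<'E'
from h import *
go([.587,.0114,.0225],171.9)
E
```

```text
t: 5.75
position: [0.5881, 0.0113, 0.0229]
tool_rot: [0.0, -0.643, 0.766, -0.0]
contact_force: [-0.9, 0.5, -1.8]
opening: 0.454
grasp_force: 41.9
 shift mm [0.1 1.1 0.4] cur 170.0 rz deg -1.9 (alt 178.1 ) tiltfix [-0.01  0.01 -0.  ] q7 2.67
```

Nothing touched on the way down and the height is right. I'll release, lift, and swing the wrist back by about 160° on the way to the long sink.

```bash
python3 -m pendant '[0,0,0,0,0,0,0,0,0,0,0,0,0,0,0,0,0,0,0,0,0,0,0,0,0,0,-0.03,0,0,0,0,0,-0.08,0,0,0,0,0,-0.11,0,0,10,0,0,-0.11,0,0,20]' 0.065
python3 - <<'E'
from h import *
a=snap('wrist','w4')
crop(a,100,60,412,294,2.5,'w4c')
go([.458,.271,.13],8.5)
E
```

```text
t: 6.75
position: [0.5898, 0.0114, 0.1358]
tool_rot: [0.002, -0.498, 0.867, -0.001]
contact_force: [0.4, 0.6, -0.4]
opening: 0.761
grasp_force: 0.0
 shift mm [-156.   245.3    4.2] cur 149.2 rz deg -39.3 (alt 140.7 ) tiltfix [-0.13  0.12  0.  ] q7 2.39
```

View pics/w4c.png

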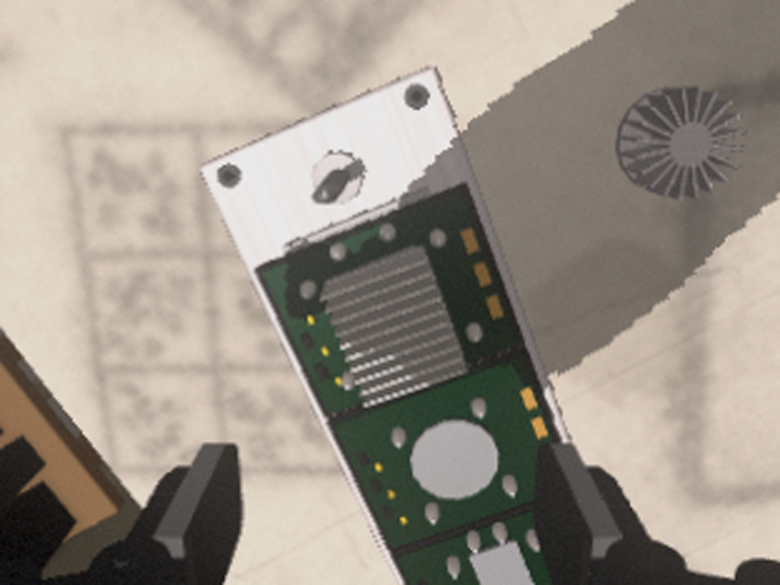

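The square sink sits within its posts, parallel to the jig. On to the long sink.

```bash
python3 -m pendant '[-0.03,0.05,0.004,0,0,10,-0.06,0.1,0.004,0,0,20,-0.09,0.15,0.004,0,0,30,-0.12,0.2,0.004,0,0,40,-0.14,0.225,0.004,0,0,50,-0.156,0.245,0.004,0,0,60,-0.156,0.245,0.004,0,0,70,-0.156,0.245,0.004,0,0,80,-0.156,0.245,0.004,0,0,90,-0.156,0.245,0.004,0,0,100]' && python3 -m pendant '[0,0,0,0,0,10,0,0,0,0,0,20,0,0,0,0,0,30,0,0,0,0,0,40.5,0,0,0,0,0,40.5]'
python3 - <<'E'
from h import *
import pickle
go([.4585,.2715,.13],8.5)
c=manip.camera_info('wrist');pickle.dump(c,open('w5.pkl','wb'))
a=snap('wrist','w5')
u,v=map(int,proj('wrist',np.array([.459,.272,.012]),c));print(u,v)
crop(a,u-80,v-60,u+80,v+60,5,'w5c')
E
```

```text
t: 8.05
position: [0.4533, 0.2687, 0.1284]
tool_rot: [-0.0, 0.343, 0.939, -0.0]
contact_force: [-0.2, -0.1, -0.7]
opening: 0.758
grasp_force: 0.0
t: 8.68
position: [0.4533, 0.2688, 0.1284]
tool_rot: [0.0, 0.645, 0.765, -0.0]
contact_force: [0.0, 0.1, 1.1]
opening: 0.759
grasp_force: 0.0
 shift mm [ 1.8  5.6 -1.6] cur 9.7 rz deg 1.2 (alt -178.8 ) tiltfix [-0.03  0.04 -0.  ] q7 -0.28
262 184
```

View pics/w5c.png

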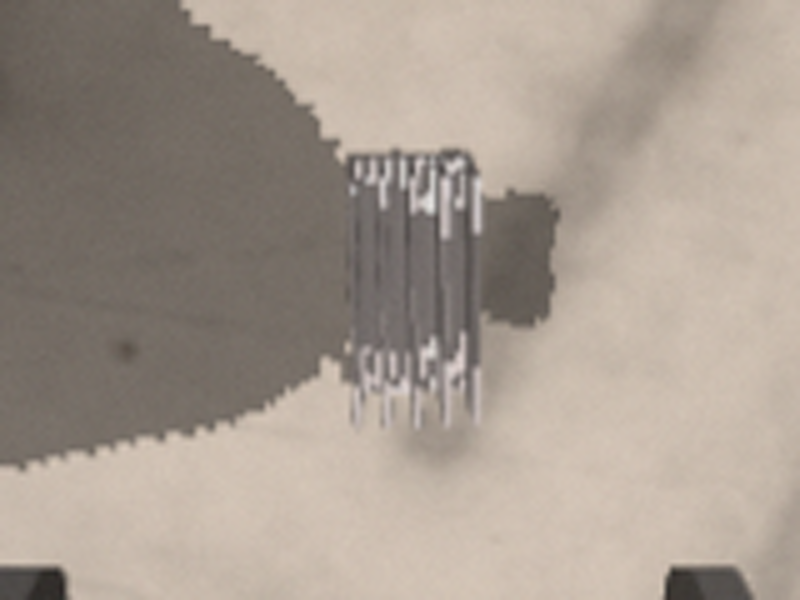

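```bash
python3 - <<'E'
from h import *
import pickle
c=pickle.load(open('w5.pkl','rb'))
f=lambda u,v:at('wrist',182+u/5,124+v/5,.024,c)
P=[f(353,427),f(480,427),f(480,178),f(350,178)]
for i,j in [(0,1),(1,2),(2,3)]: print(np.linalg.norm(P[i]-P[j])*1000, np.degrees(np.arctan2(*(P[j]-P[i])[[1,0]]))%180)
m=np.mean(P,0);print(m);go([*m[:2],.0035],9.5)
E
```

```text
24.019585853546026 9.75300555732226
47.8342035066969 101.24253604129561
23.22271261027907 9.806988040255021
[0.46095437 0.27525288 0.024     ]
 shift mm [  5.1   8.6 125. ] cur 9.9 rz deg 0.4 (alt -179.6 ) tiltfix [-0.03  0.04 -0.  ] q7 -0.27
```

```bash
python3 -m pendant '[0.005,0.0085,0.05,0,0,0,0.005,0.0085,0.1,0,0,0,0.005,0.0085,0.115,0,0,0,0.005,0.0085,0.1225,0,0,0,0.005,0.0085,0.1225,0,0,0]' && python3 -m pendant '[0,0,0,0,0,0,0,0,0,0,0,0,0,0,0,0,0,0,0,0,0,0,0,0,0,0,0,0,0,0,0,0,0,0,0,0]' 0.01 40
python3 - <<'E'
from h import *
go([.607,.150,.11],-8.1)
E
```

```text
t: 9.35
position: [0.4619, 0.2754, 0.0072]
tool_rot: [0.0, 0.646, 0.764, 0.001]
contact_force: [-0.4, 0.7, 0.0]
opening: 0.763
grasp_force: 0.0
t: 10.1
position: [0.4618, 0.2756, 0.0074]
tool_rot: [0.0, 0.646, 0.764, 0.001]
contact_force: [-1.6, -1.2, 7.6]
opening: 0.27
grasp_force: 39.0
 shift mm [-147.8  122.5 -102.6] cur 9.5 rz deg 17.6 (alt -162.4 ) tiltfix [ 0.08 -0.05  0.  ] q7 -0.19
```

```bash
python3 -m pendant '[0,0,-0.05,0,0,0,0,0,-0.1,0,0,0,-0.04,0.033,-0.103,0,0,5,-0.08,0.066,-0.103,0,0,10,-0.12,0.1,-0.103,0,0,15,-0.148,0.1225,-0.103,0,0,17.6,-0.148,0.1225,-0.103,0,0,17.6,-0.148,0.1225,-0.103,0,0,17.6]'
python3 - <<'E'
from h import *
import pickle
go([.607,.150,.0264],-8.1)
c=manip.camera_info('wrist');pickle.dump(c,open('w6.pkl','wb'))
a=snap('wrist','w6')
u,v=map(int,proj('wrist',np.array([.607,.15,.05]),c));print(u,v)
u=min(max(u,120),392);v=min(max(v,90),294);print(u,v)
crop(a,u-120,v-90,u+120,v+90,3.3,'w6c')
E
```

```text
t: 11.1
position: [0.6059, 0.1501, 0.1092]
tool_rot: [-0.0, 0.755, 0.656, -0.0]
contact_force: [-0.3, 0.5, 0.2]
opening: 0.271
grasp_force: 39.9
 shift mm [ 0.   1.2 82.8] cur -8.0 rz deg 0.1 (alt -179.9 ) tiltfix [-0.05 -0.02  0.  ] q7 -0.2
257 208
257 208
```

View pics/w6c.png

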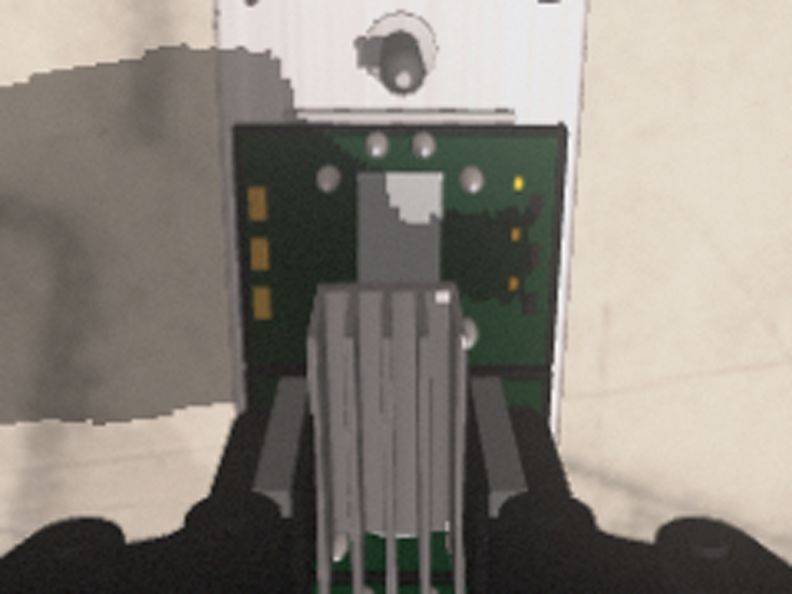

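```bash
python3 - <<'E'
from h import *
import pickle
c=pickle.load(open('w6.pkl','rb'))
f=lambda u,v,z:at('wrist',137+u/3.3,118+v/3.3,z,c)
p,R,s=tool(); X=R.as_matrix()[:,0]
a,b=f(358,173,.019),f(442,173,.019); print(np.linalg.norm(a-b), np.degrees(np.arctan2(*(b-a)[[1,0]])))
m=(a+b)/2-X*.023; print('centre',m)
p1,p2=f(328,176,.027),f(472,176,.027); print(np.linalg.norm(p1-p2),(p1+p2)/2-X*.021)
print(proj('wrist',p,c)); go([*m[:2],.0264],-8.1)
# sink near end bottom edge at z_bot
zb=p[2]-.0074
print('sink end', R.inv().apply((f(315,310,zb+.024)+f(462,310,zb+.024))/2-p), R.inv().apply((f(315,285,zb+.024)+f(462,285,zb+.024))/2-p))
E
```

```text
0.02167540341348792 -7.974547715675224
centre [0.60761039 0.14920476 0.01898496]
0.035926794205705416 [0.60796001 0.15239424 0.02698627]
(np.float64(256.0970768028269), np.float64(245.4468422983362))
 shift mm [-1.3  2.3 82.8] cur -8.0 rz deg 0.1 (alt -179.9 ) tiltfix [-0.06 -0.04 -0.  ] q7 -0.2
sink end [ 0.02747442 -0.00078888 -0.01658123] [ 0.03139215 -0.00078759 -0.01657867]
```

```bash
python3 -m pendant '[0,0.002,0.03,0,0,0,0,0.002,0.055,0,0,0,0,0.002,0.065,0,0,0,0,0.002,0.073,0,0,0,0,0.002,0.079,0,0,0,0,0.002,0.0825,0,0,0,0,0.002,0.0825,0,0,0]'
python3 - <<'E'
from h import *
go([.6073,.1505,.0264],-8.1)
E
```

```text
t: 12.02
position: [0.6086, 0.1492, 0.0269]
tool_rot: [0.0, 0.755, 0.656, 0.0]
contact_force: [0.2, -0.7, -1.5]
opening: 0.274
grasp_force: 39.9
 shift mm [ 1.1 -1.5  0.5] cur -8.1 rz deg 0.0 (alt -180.0 ) tiltfix [ 0.01 -0.    0.  ] q7 -0.15
```

```bash
python3 -m pendant '[0,0,0,0,0,0,0,0,0,0,0,0,0,0,0,0,0,0,0,0,0,0,0,0,0,0,-0.03,0,0,0,0,0,-0.08,0,0,0,0,0,-0.1,0,0,0]' 0.065
python3 - <<'E'
from h import *
go([.462,.012,.13],-8.1)
a=snap('wrist','w7')
crop(a,120,60,392,264,2.9,'w7c')
E
```

```text
t: 12.9
position: [0.6099, 0.1492, 0.1297]
tool_rot: [0.001, 0.755, 0.655, 0.002]
contact_force: [-0.2, -0.1, -0.1]
opening: 0.76
grasp_force: 0.0
 shift mm [-156.7 -127.1   -1. ] cur -8.1 rz deg 0.0 (alt -180.0 ) tiltfix [ 0.19 -0.09  0.  ] q7 -0.2
```

View pics/w7c.png

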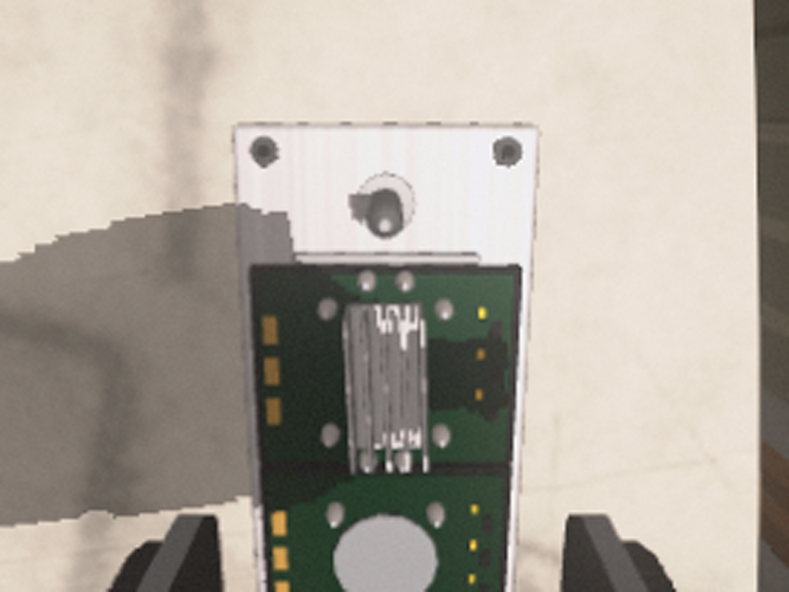

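The long sink is down among its eight posts. Next is the round one.

```bash
python3 -m pendant '[-0.04,-0.032,-0.001,0,0,0,-0.08,-0.064,-0.001,0,0,0,-0.12,-0.096,-0.001,0,0,0,-0.157,-0.127,-0.001,0,0,0,-0.157,-0.127,-0.001,0,0,0,-0.157,-0.127,-0.001,0,0,0]'
python3 - <<'E'
from h import *
import pickle
c=manip.camera_info('wrist');pickle.dump(c,open('w8.pkl','wb'))
a=snap('wrist','w8')
u,v=map(int,proj('wrist',np.array([.462,.012,.012]),c));print(u,v)
crop(a,u-80,v-60,u+80,v+60,5,'w8c')
E
```

```text
t: 13.7
position: [0.4614, 0.012, 0.1279]
tool_rot: [0.0, 0.755, 0.656, 0.0]
contact_force: [-0.0, -0.7, 0.3]
opening: 0.763
grasp_force: 0.0
256 186
```

View pics/w8c.png

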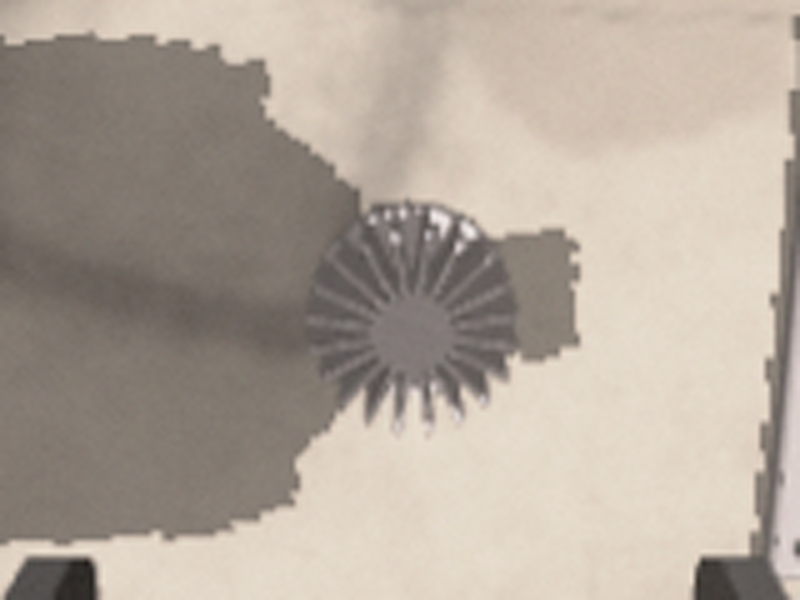

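```bash
python3 - <<'E'
from h import *
import pickle
c=pickle.load(open('w8.pkl','rb'))
f=lambda u,v,z:at('wrist',176+u/5,126+v/5,z,c)
m=f(412,337,.024);print(m,np.linalg.norm(f(307,325,.016)-f(517,315,.016)))
go([*m[:2],.005],-8.1)
E
```

```text
[0.46340948 0.00882253 0.024     ] 0.04002351301322648
 shift mm [ -3.3   2.  122.9] cur -8.0 rz deg 0.1 (alt -179.9 ) tiltfix [ 0.05 -0.02  0.  ] q7 -0.05
```

```bash
python3 -m pendant '[-0.003,0.002,0.05,0,0,0,-0.003,0.002,0.1,0,0,0,-0.003,0.002,0.115,0,0,0,-0.003,0.002,0.123,0,0,0,-0.003,0.002,0.123,0,0,0]' && python3 -m pendant '[0,0,0,0,0,0,0,0,0,0,0,0,0,0,0,0,0,0,0,0,0,0,0,0,0,0,0,0,0,0,0,0,0,0,0,0]' 0.02 40
python3 - <<'E'
from h import *
go([.597,.0805,.11],-8.1)
E
```

```text
t: 14.38
position: [0.4632, 0.0085, 0.0054]
tool_rot: [0.0, 0.755, 0.656, 0.0]
contact_force: [0.8, -0.1, -0.1]
opening: 0.761
grasp_force: 0.0
t: 15.12
position: [0.4633, 0.0086, 0.0062]
tool_rot: [0.0, 0.755, 0.656, 0.001]
contact_force: [-0.7, -0.3, 9.8]
opening: 0.454
grasp_force: 39.0
 shift mm [  90.1  122.5 -103.5] cur -8.1 rz deg 0.0 (alt -180.0 ) tiltfix [ 0.13 -0.07  0.  ] q7 0.13
```

```bash
python3 -m pendant '[0,0,-0.05,0,0,0,0,0,-0.1,0,0,0,0.03,0.04,-0.104,0,0,0,0.06,0.08,-0.104,0,0,0,0.09,0.1225,-0.104,0,0,0,0.09,0.1225,-0.104,0,0,0,0.09,0.1225,-0.104,0,0,0]'
python3 - <<'E'
from h import *
import pickle
go([.597,.0805,.0252],-8.1)
c=manip.camera_info('wrist');pickle.dump(c,open('w9.pkl','wb'))
a=snap('wrist','w9')
u,v=map(int,proj('wrist',np.array([.597,.0805,.05]),c));print(u,v)
crop(a,u-100,v-90,u+100,v+60,4,'w9c')
E
```

```text
t: 16.0
position: [0.5957, 0.0799, 0.109]
tool_rot: [-0.0, 0.755, 0.656, -0.0]
contact_force: [-0.3, -0.9, -0.9]
opening: 0.451
grasp_force: 41.3
 shift mm [ 0.8  1.2 83.8] cur -8.1 rz deg 0.0 (alt -180.0 ) tiltfix [-0.03  0.02  0.  ] q7 -0.07
257 207
```

View pics/w9c.png

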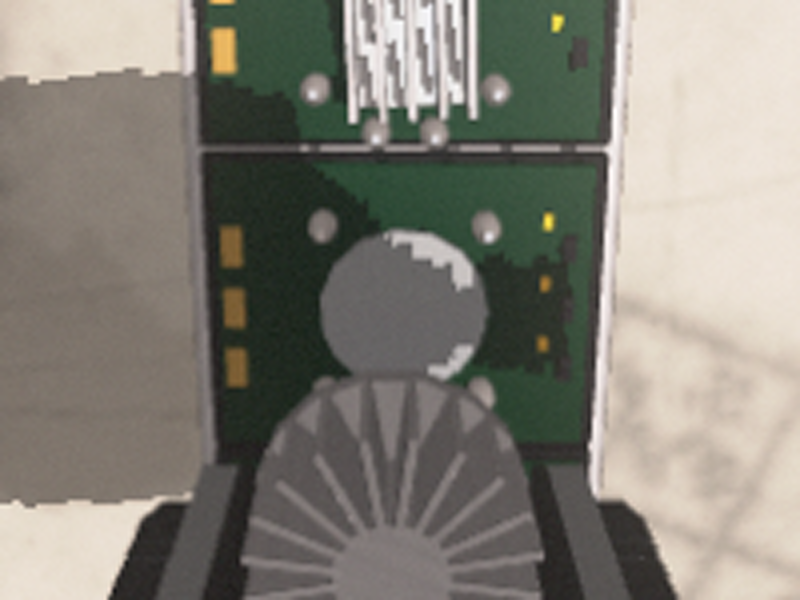

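```bash
python3 - <<'E'
from h import *
import pickle
c=pickle.load(open('w9.pkl','rb'))
f=lambda u,v,z:at('wrist',157+u/4,117+v/4,z,c)
p,R,s=tool(); X=R.as_matrix()[:,0]
print('edge', f(404,229,.019)-X*.0185, 'ctr',(f(321,308,.019)+f(488,308,.019))/2, np.linalg.norm(f(321,308,.019)-f(488,308,.019)))
zb=p[2]-.0062
print('hub in tool',R.inv().apply(f(393,578,zb+.024)-p))
go([.5972,.0805,.0252],-8.1)
E
```

```text
edge [0.59743257 0.08013025 0.01900623] ctr [0.59772658 0.08078846 0.019     ] 0.03648520576852034
hub in tool [ 0.0015822  -0.00055626 -0.01780018]
 shift mm [ 1.2  1.8 83.8] cur -8.1 rz deg -0.0 (alt 180.0 ) tiltfix [-0.04  0.02 -0.  ] q7 -0.07
```

```bash
python3 -m pendant '[0,0.0018,0.03,0,0,0,0,0.0018,0.055,0,0,0,0,0.0018,0.065,0,0,0,0,0.0018,0.073,0,0,0,0,0.0018,0.079,0,0,0,0,0.0018,0.0835,0,0,0,0,0.0018,0.0835,0,0,0]' && python3 -m pendant '[0,0,0,0,0,0,0,0,0,0,0,0,0,0,0,0,0,0,0,0,0,0,0,0,0,0,-0.03,0,0,0,0,0,-0.08,0,0,0,0,0,-0.12,0,0,0,0,0,-0.12,0,0,0]' 0.065
python3 - <<'E'
from h import *
import pickle
c=manip.camera_info('wrist');pickle.dump(c,open('w10.pkl','wb'))
a=snap('wrist','w10'); cv2.imwrite('pics/w10c.png',a)
go([.50,-.253,.20],-8)
p,R,s=tool()
for n,d in [('x',0),('y',1)]: print(n,R.as_matrix()[:,d].round(3))
E
```

```text
t: 16.92
position: [0.5983, 0.08, 0.0255]
tool_rot: [0.0, 0.755, 0.656, 0.0]
contact_force: [0.1, 0.6, -0.5]
opening: 0.451
grasp_force: 41.3
t: 17.92
position: [0.6001, 0.0801, 0.1486]
tool_rot: [0.001, 0.755, 0.656, 0.003]
contact_force: [-0.9, -0.2, -0.2]
opening: 0.766
grasp_force: 0.0
 shift mm [-343.6  -51.   -54. ] cur -8.1 rz deg -0.1 (alt 179.9 ) tiltfix [ 0.14 -0.07 -0.  ] q7 -0.09
x [0.14  0.99  0.001]
y [ 0.99  -0.14   0.003]
```

View pics/w10c.png

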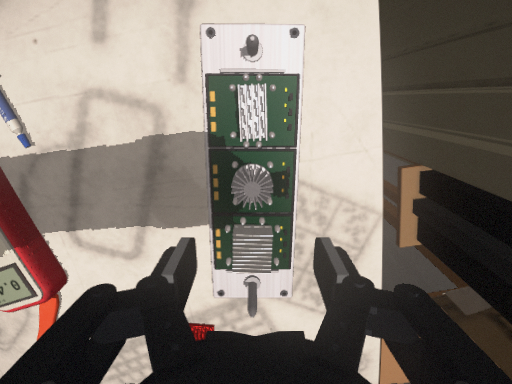

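All three sinks are seated. My picture quota is now used up, so the plate and its fit will be measured by image code alone. I'll go above the plate first.

```bash
python3 -m pendant '[-0.04,-0.006,-0.05,0,0,-10,-0.09,-0.013,-0.054,0,0,-20,-0.14,-0.02,-0.054,0,0,-30,-0.19,-0.03,-0.054,0,0,-40,-0.24,-0.036,-0.054,0,0,-50,-0.28,-0.042,-0.054,0,0,-60,-0.32,-0.048,-0.054,0,0,-70,-0.344,-0.051,-0.054,0,0,-80,-0.344,-0.051,-0.054,0,0,-90,-0.344,-0.051,-0.054,0,0,-90.7]'
python3 - <<'E'
from h import *
import pickle
go([.502,-.254,.20],82.6)
c=manip.camera_info('wrist');pickle.dump(c,open('w11.pkl','wb'))
a=snap('wrist','w11'); t=cv2.imread('pics/top0.png')
def dark(im,n,box,thr,zs,c):
    g=cv2.cvtColor(im,cv2.COLOR_BGR2GRAY); u0,v0,u1,v1=box; m=(g[v0:v1,u0:u1]<thr).astype(np.uint8)
    k,l,st,ct=cv2.connectedComponentsWithStats(m)
    for i in range(1,k):
        if st[i,4]>25:
            pts=np.argwhere(l==i)[:,::-1].astype(np.float32)+[u0,v0]
            r=cv2.minAreaRect(pts.astype(np.float32)); b=cv2.boxPoints(r); W=np.array([at(n,*q,zs,c) for q in b])
            e=sorted([(np.linalg.norm(W[(j+1)%4]-W[j]),np.degrees(np.arctan2(*(W[(j+1)%4]-W[j])[[1,0]]))%180) for j in range(2)])
            print(n,thr,'area',st[i,4],'px',np.round(r[0],1),'ctr',W.mean(0).round(4),'short/long',np.round(e,3).tolist())
for z in (.045,):
  for name,im,cc in (('top',t,manip.camera_info('top')),('wrist',a,c)):
    P=[proj(name,np.array(q),cc) for q in ((.43,-.29,.01),(.57,-.29,.01),(.57,-.22,.05),(.43,-.22,.05))]
    P=np.array(P); box=[int(x) for x in (*P.min(0),*P.max(0))]; print(box)
    for thr in (60,90): dark(im,name,box,thr,z,cc)
E
```

```text
t: 19.23
position: [0.4985, -0.2533, 0.198]
tool_rot: [-0.001, 0.065, 0.998, 0.001]
contact_force: [0.6, 0.6, -0.3]
opening: 0.763
grasp_force: 0.0
 shift mm [-3.6 -0.2 -2. ] cur 82.6 rz deg -0.0 (alt 180.0 ) tiltfix [ 0.06 -0.12  0.  ] q7 1.91
[310, 156, 344, 210]
top 60 area 193 px [326.5 182. ] ctr [ 0.5003 -0.2506  0.045 ] short/long [[0.013, 81.959], [0.099, 169.963]]
top 90 area 259 px [326. 183.] ctr [ 0.498 -0.249  0.045] short/long [[0.018, 84.668], [0.104, 172.472]]
[214, 109, 291, 234]
wrist 60 area 473 px [255.  155.5] ctr [ 0.4752 -0.2495  0.045 ] short/long [[0.012, 82.6], [0.049, 172.984]]
wrist 90 area 53 px [286.5 113. ] ctr [ 0.4351 -0.2119  0.045 ] short/long [[0.007, 82.848], [0.008, 174.573]]
wrist 90 area 1050 px [255.5 175.5] ctr [ 0.4988 -0.252   0.045 ] short/long [[0.014, 82.603], [0.098, 173.058]]
wrist 90 area 26 px [284.5 133. ] ctr [ 0.455 -0.216  0.045] short/long [[0.004, 174.47], [0.005, 82.767]]
wrist 90 area 27 px [284.  141.5] ctr [ 0.4638 -0.2173  0.045 ] short/long [[0.004, 82.746], [0.009, 174.438]]
```

The bar measures 14 x 98 mm at (0.499, -0.252), which agrees with the top view. Now the grasp.

```bash
python3 -m pendant '[0,0.0012,0.05,0,0,-0.2,0,0.0012,0.1,0,0,-0.2,0,0.0012,0.15,0,0,-0.2,0,0.0012,0.168,0,0,-0.2,0,0.0012,0.176,0,0,-0.2,0,0.0012,0.176,0,0,-0.2]' 0.05 && python3 -m pendant '[0,0,0,0,0,0,0,0,0,0,0,0,0,0,0,0,0,0,0,0,0,0,0,0,0,0,0,0,0,0,0,0,0,0,0,0,0,0,0,0,0,0]' 0 80
python3 - <<'E'
from h import *
go([.5970,.0808,.20],-8.1)
E
```

```text
t: 20.02
position: [0.4995, -0.2519, 0.0232]
tool_rot: [-0.0, 0.063, 0.998, 0.0]
contact_force: [0.3, 0.0, 0.9]
opening: 0.586
grasp_force: 0.0
t: 20.9
position: [0.5, -0.2529, 0.0243]
tool_rot: [0.001, 0.063, 0.998, -0.0]
contact_force: [-0.9, -0.3, 7.2]
opening: 0.144
grasp_force: 78.6
 shift mm [ -54.6  343.2 -175.7] cur 82.8 rz deg -89.1 (alt 90.9 ) tiltfix [-0.03  0.11 -0.  ] q7 1.98
```

```bash
python3 -m pendant '[0,0,-0.02,0,0,0,0,0,-0.06,0,0,0,0,0,-0.11,0,0,0,0,0.01,-0.16,0,0,0,0,0.04,-0.19,0,0,8,-0.005,0.08,-0.19,0,0,16,-0.01,0.13,-0.19,0,0,24,-0.02,0.18,-0.19,0,0,32,-0.03,0.23,-0.19,0,0,40,-0.04,0.27,-0.19,0,0,48]'
python3 - <<'E'
from h import *
go([.5970,.0808,.16],-8.1)
E
```

```text
t: 22.15
position: [0.5723, 0.0132, 0.2129]
tool_rot: [-0.001, 0.464, 0.886, -0.0]
contact_force: [0.5, -0.2, -4.3]
opening: 0.148
grasp_force: 79.0
 shift mm [41.5 58.8 52.9] cur 34.7 rz deg 42.8 (alt -137.2 ) tiltfix [-0.04 -0.07  0.  ] q7 0.63
```

```bash
python3 -m pendant '[0.007,0.01,0,0,0,7,0.014,0.02,0,0,0,14,0.021,0.03,0.01,0,0,21,0.028,0.04,0.03,0,0,28,0.035,0.05,0.05,0,0,35,0.0415,0.0588,0.053,0,0,42.8,0.0415,0.0588,0.053,0,0,42.8,0.0415,0.0588,0.053,0,0,42.8]'
cat > pins.py <<'E'
from h import *
import pickle
from scipy.optimize import minimize
V=[(cv2.imread(f'pics/w{i}.png'),pickle.load(open(f'w{i}.pkl','rb'))) for i in (1,3,6,10)]
G=[cv2.GaussianBlur(cv2.cvtColor(a,cv2.COLOR_BGR2GRAY),(3,3),0).astype(float) for a,_ in V]
th=np.linspace(0,2*np.pi,24,endpoint=False)
def mask(c,x,y,g=0):
    P=[proj('w',np.array([x+(r+g)*np.cos(t),y+(r+g)*np.sin(t),z]),c) for z,r in((.012,.005),(.056,.005),(.067,.002)) for t in th]
    h=cv2.convexHull(np.array(P,np.float32)); m=np.zeros((384,512),np.uint8)
    cv2.fillConvexPoly(m,np.round(h*16).astype(np.int32),1,cv2.LINE_AA,4); return m>0
def sc(i,x,y):
    c=V[i][1]; u,v=proj('w',np.array([x,y,.04]),c)
    if not(15<u<497 and 15<v<360): return None
    m=mask(c,x,y); o=mask(c,x,y,.004)&~m
    if m.sum()<10: return None
    return G[i][m].mean()-G[i][o].mean()
def tot(p,vs=range(4),ends=(1,-1)):
    a=np.radians(p[2]); d=.124*np.array([-np.sin(a),np.cos(a)]); s=[]
    for k in ends:
        for i in vs:
            q=sc(i,p[0]+k*d[0],p[1]+k*d[1])
            if q is not None: s.append(q)
    return np.mean(s) if s else 0
if __name__=='__main__':
    def grid(vs,ends):
        best=min((tot((x,y,w),vs,ends),x,y,w) for x in np.arange(.592,.602,.001) for y in np.arange(.076,.086,.001) for w in (-7.6,-7.9,-8.2,-8.5,-8.8)); return np.round(best,4)
    print('all',grid(range(4),(1,-1)))
    for i in range(4):
        for k in (1,-1):
            a=np.radians(-8.1); d=.124*np.array([-np.sin(a),np.cos(a)])*k
            b=min(((sc(i,x+d[0],y+d[1]) or 0),x,y) for x in np.arange(.589,.606,.001) for y in np.arange(.073,.09,.001)); print(i,k,np.round(b,4))
    go([.5970,.0808,.16],-8.1)
E
python3 pins.py
```

```text
t: 23.15
position: [0.5971, 0.0777, 0.1604]
tool_rot: [0.0, 0.754, 0.657, -0.0]
contact_force: [-0.1, -1.0, -4.9]
opening: 0.142
grasp_force: 79.1
all [-74.0166   0.597    0.08    -8.2   ]
0 1 [-66.4139   0.593    0.079 ]
0 -1 [-61.8979   0.598    0.079 ]
1 1 [0.    0.589 0.073]
1 -1 [-73.5462   0.596    0.079 ]
2 1 [-76.0905   0.597    0.08  ]
2 -1 [0.    0.589 0.073]
3 1 [-9.22288e+01  5.97000e-01  8.00000e-02]
3 -1 [-7.91956e+01  5.97000e-01  7.80000e-02]
 shift mm [ 3.  -0.5  0.4] cur -7.8 rz deg 0.3 (alt -179.7 ) tiltfix [-0.01  0.02  0.  ] q7 -0.1
```

```bash
cat > hole.py <<'E'
from h import *
import pickle
p,R,s=tool(); c=manip.camera_info('wrist'); a=snap('wrist','w12'); pickle.dump((c,p,R.as_matrix()),open('w12.pkl','wb'))
g=cv2.cvtColor(a,cv2.COLOR_BGR2GRAY)
tw=lambda x,y,z:p+R.apply([x,y,z])
zt=.0133
# rectified tool-plane patch: 0.5 mm/px, x 55..145 (rows), y -40..40 (cols)
xs=np.arange(.055,.146,.0005); ys=np.arange(-.045,.0451,.0005)
M=np.array([[proj('w',tw(x,y,zt),c) for y in ys] for x in xs],np.float32)
print('v range',M[:,90,1].min(),M[:,90,1].max())
P=cv2.remap(g,M[...,0],M[...,1],cv2.INTER_LINEAR); np.save('P.npy',P)
print('profile y at x=100:',P[90,::6]); print('profile x at y=0:',P[::6,90]); print('at y=20',P[::6,130])
for thr in (70,100,130,160):
    k,l,st,ct=cv2.connectedComponentsWithStats((P<thr).astype(np.uint8))
    for i in range(1,k):
        if 15<st[i,4]<1500: print(thr,st[i,4],'x,y mm',(55+ct[i,1]*.5).round(1),(-45+ct[i,0]*.5).round(1),'size',st[i,3]*.5,st[i,2]*.5)
E
python3 hole.py
```

```text
v range -40.71269 146.37274
profile y at x=100: [203 200 199 173 180 220 223 222 219 225 222 226 227 229 229 229 231 229
 221 222 223 223 220 216 222 215 212 213 212 213 213]
profile x at y=0: [228 228 229 229 230 230 231 231 155 115 116 231 230 230 230 229 228 229
 228 228 207 209 210 208  74   0   0   0   0   0   0]
at y=20 [223 224 223 224 224 226 224 224 224 224 225 223 225 224 225 224 225 224
 224 222 222 223 223 221 222   0   0   0   0   0   0]
130 517 x,y mm 59.6 -38.5 size 10.0 13.5
130 161 x,y mm 82.4 -1.1 size 8.0 7.5
160 550 x,y mm 59.7 -38.2 size 10.5 14.0
160 191 x,y mm 82.4 -1.1 size 8.5 8.0
```

```bash
python3 - <<'E'
import numpy as np
P=np.load('P.npy').astype(int)
for r in (116,119,122,125,128,132,136,140): print(55+r*.5,P[r,64:117:2])
print('col y=-1',55+.5*np.arange(112,146,2),P[112:146:2,88])
for r in (30,60,100,130): print('edge',55+r*.5,'L',P[r,20:42],'R',P[r,138:160])
E
```

```text
113.0 [224 224 225 226 227 228 226 227 228 228 227 228 227 227 228 228 227 229
 229 227 228 221 220 221 220 221 224]
114.5 [224 224 224 226 228 227 226 227 218 194 174 183 189 182 177 184 202 228
 228 228 227 220 220 221 220 220 223]
116.0 [224 224 225 225 227 227 219 185 191 221 225 227 224 222 223 222 186 176
 208 228 227 221 220 219 220 220 223]
117.5 [223 225 224 224 227 218 177 202 208 206 206 204 204 205 202 202 202 196
 118 201 226 219 222 221 218 220 223]
119.0 [222 224 223 225 224 175 192 212 209 211 211 210 213 209 210 209 210 209
 194 160 223 220 220 219 219 218 223]
121.0 [222 224 224 224 213 171 166 211 211 210 208 210 212 210 210 212 211 210
 156 135 194 220 220 219 219 219 222]
123.0 [221 222 223 225 217 166 124 173 211 209 211 210 209 210 213 209 210 157
  92 108 198 221 220 218 220 218 221]
125.0 [221 222 222 224 224 190 163 117  81 142 200 209 210 206 195 140  75 103
 150 156 224 220 219 219 217 217 220]
col y=-1 [111. 112. 113. 114. 115. 116. 117. 118. 119. 120. 121. 122. 123. 124.
 125. 126. 127.] [228 227 227 183 214 224 186 209 213 212 212 210 209 210 210 114  74]
edge 70.0 L [206 210 211 208 206 207 207 209 213 217 217 216 217 219 220 221 222 222
 223 222 223 223] R [217 220 220 223 221 222 220 220 220 220 219 218 216 216 215 215 217 219
 218 216 216 216]
edge 85.0 L [206 205 204 204 206 207 207 208 214 219 220 219 220 221 221 222 223 224
 224 225 225 224] R [217 219 220 221 221 222 220 221 222 220 218 218 219 219 218 218 218 216
 215 217 218 217]
edge 105.0 L [178 178 177 177 177 178 180 189 207 219 221 219 218 220 220 221 222 223
 223 224 224 224] R [215 218 220 218 221 221 220 221 222 222 215 215 215 214 214 214 213 213
 214 215 215 215]
edge 120.0 L [179 176 175 174 173 171 172 173 204 218 218 219 217 216 218 219 221 221
 222 223 222 223] R [213 213 216 217 218 218 219 220 219 219 216 211 210 210 209 209 208 208
 207 208 207 205]
```

The rectified patch shows the plate in hand. The hole rim is centred at tool (122, -1) mm, the plate edges at y = -31 and +29, and the yaw relative to the tool is about 0. I'll lower it to just above the pin noses and measure pin against hole through the hole.

```bash
python3 -m pendant '[0.0045,-0.0003,0.02,0,0,0.3,0.0045,-0.0003,0.04,0,0,0.3,0.0045,-0.0003,0.055,0,0,0.3,0.0045,-0.0003,0.064,0,0,0.3,0.0045,-0.0003,0.064,0,0,0.3,0.0045,-0.0003,0.064,0,0,0.3]'
python3 hole.py | head -1
python3 - <<'E'
from h import *
import numpy as np
go([.5973,.0822,.0963],-8.1)
P=np.load('P.npy').astype(int)
for r in range(114,147,2): print(55+r*.5,P[r,66:112:1].tolist())
E
```

```text
t: 23.95
position: [0.5982, 0.0827, 0.0969]
tool_rot: [0.0, 0.756, 0.654, 0.0]
contact_force: [-0.2, 0.2, -4.4]
opening: 0.144
grasp_force: 79.0
v range -40.654305 146.41916
 shift mm [-0.7 -0.8  0.7] cur -8.3 rz deg -0.2 (alt 179.8 ) tiltfix [ 0.07 -0.03 -0.  ] q7 -0.08
112.0 [212, 213, 213, 214, 215, 214, 217, 216, 215, 218, 216, 215, 217, 217, 216, 216, 215, 216, 217, 215, 216, 216, 218, 217, 217, 216, 217, 218, 218, 215, 216, 216, 217, 215, 217, 217, 217, 218, 216, 211, 207, 209, 206, 206, 207, 204]
113.0 [212, 212, 213, 214, 213, 214, 215, 215, 215, 216, 216, 216, 216, 216, 216, 216, 216, 216, 214, 217, 215, 215, 216, 215, 216, 215, 215, 215, 217, 216, 216, 217, 216, 217, 216, 217, 217, 215, 217, 212, 204, 206, 207, 207, 205, 204]
114.0 [210, 211, 210, 211, 214, 213, 217, 215, 215, 217, 217, 215, 216, 217, 215, 213, 208, 199, 190, 185, 183, 173, 169, 175, 175, 180, 186, 198, 210, 213, 215, 216, 218, 217, 217, 216, 216, 217, 216, 213, 206, 205, 207, 206, 204, 204]
115.0 [213, 212, 213, 213, 210, 210, 214, 215, 215, 214, 215, 214, 210, 198, 184, 171, 162, 154, 141, 123, 116, 106, 
[... 2350 characters left out ...]
86, 186, 179, 163, 132, 94, 70, 73, 87, 128, 139, 142, 159, 196, 211, 209, 205, 205, 205, 205, 205, 205]
126.0 [208, 209, 210, 211, 211, 211, 209, 209, 198, 171, 139, 128, 142, 127, 102, 80, 70, 72, 81, 90, 99, 100, 108, 101, 93, 88, 76, 71, 70, 72, 90, 116, 134, 139, 145, 166, 196, 212, 212, 209, 206, 206, 205, 203, 202, 203]
127.0 [208, 208, 209, 210, 211, 212, 210, 210, 208, 205, 183, 153, 149, 147, 145, 136, 126, 108, 81, 69, 70, 71, 71, 67, 68, 68, 72, 94, 116, 125, 136, 136, 138, 149, 179, 205, 211, 211, 210, 209, 206, 205, 205, 204, 203, 204]
128.0 [0, 0, 0, 0, 0, 0, 0, 0, 0, 0, 0, 0, 0, 0, 0, 0, 0, 0, 0, 0, 0, 0, 0, 0, 0, 0, 0, 0, 0, 0, 0, 0, 0, 0, 0, 0, 0, 0, 0, 0, 0, 0, 0, 0, 0, 6]
```

The pin tip sits at tool (121.3, -1.0) and the hole at (122.1, -1.0), so I'll shift back 0.8 mm and lower in stages, watching the force.

```bash
python3 -m pendant '[-0.0008,0,0,0,0,0,-0.0008,0,0.003,0,0,0,-0.0008,0,0.007,0,0,0,-0.0008,0,0.011,0,0,0,-0.0008,0,0.015,0,0,0,-0.0008,0,0.015,0,0,0]'; python3 -c "
from h import *
p,R,s=tool();print(s['contact_force'],s['moment'],p)"
```

```text
t: 24.75
position: [0.5973, 0.082, 0.0808]
tool_rot: [-0.0, 0.756, 0.654, -0.0]
contact_force: [0.2, -0.1, -5.1]
opening: 0.143
grasp_force: 79.1
[ 0.24983478 -0.07065288 -5.05238985] [ 0.02026724 -0.01761597  0.04099615] [0.59726143 0.08200104 0.08084084]
```

Both noses are inside the holes with no contact. Continuing down.

```bash
python3 -m pendant '[0,0,0.003,0,0,0,0,0,0.006,0,0,0,0,0,0.009,0,0,0,0,0,0.011,0,0,0,0,0,0.0128,0,0,0,0,0,0.0128,0,0,0,0,0,0.0128,0,0,0]'; python3 -c "
from h import *
p,R,s=tool();print(s['contact_force'],s['moment'],p)"
```

```text
t: 25.62
position: [0.5976, 0.0819, 0.0685]
tool_rot: [0.0, 0.756, 0.654, 0.0]
contact_force: [1.5, -0.0, -5.9]
opening: 0.146
grasp_force: 79.1
[ 1.52707796e+00 -5.01149137e-03 -5.87300039e+00] [-0.07084344 -0.15205604  0.03149064] [0.59758936 0.08191422 0.06854868]
```

```bash
python3 -m pendant '[0,0,0.001,0,0,0,0,0,0.002,0,0,0,0,0,0.002,0,0,0]'; python3 -c "
from h import *
p,R,s=tool();print(s['contact_force'],s['moment'],p)"
```

```text
t: 26.0
position: [0.5978, 0.082, 0.0674]
tool_rot: [-0.0, 0.756, 0.654, 0.0]
contact_force: [-3.0, 0.1, 5.0]
opening: 0.145
grasp_force: 80.6
[-3.0028573   0.08504921  5.04767336] [-0.11046618  0.61001349 -0.02436074] [0.59776568 0.08197955 0.06742211]
```

The plate is resting at the expected height (handle TCP 0.0674, expected 0.0673). Releasing and backing off.

```bash
python3 -m pendant '[0,0,0,0,0,0,0,0,0,0,0,0,0,0,0,0,0,0,0,0,0,0,0,0,0,0,-0.02,0,0,0,0,0,-0.06,0,0,0,0,0,-0.1,0,0,0,0,0,-0.13,0,0,0,0,0,-0.13,0,0,0]' 0.05
cp pics/w12.png pics/w12_old.png
python3 - <<'E'
from h import *
import pickle
c=manip.camera_info('wrist'); p,R,s=tool(); print(p,s['contact_force'])
a=snap('wrist','w13'); g=cv2.cvtColor(a,cv2.COLOR_BGR2GRAY)
# bar on wrist at z=.088: dark
u,v=map(int,proj('wrist',np.array([.597,.0802,.088]),c))
for thr in (60,90,110):
    m=(g<thr).astype(np.uint8); m[:, :u-30]=0; m[:,u+30:]=0
    k,l,st,ct=cv2.connectedComponentsWithStats(m)
    for i in range(1,k):
        if st[i,4]>60:
            r=cv2.minAreaRect(np.argwhere(l==i)[:,::-1].astype(np.float32)); W=np.array([at('wrist',*q,.088,c) for q in cv2.boxPoints(r)])
            print(thr,st[i,4],np.round(r[0],1),W.mean(0).round(4),[ (round(float(np.linalg.norm(W[j+1]-W[j])),4),round(float(np.degrees(np.arctan2(*(W[j+1]-W[j])[[1,0]])))%180,1)) for j in (0,1)])
# rectified plate top at z=.054 in jig frame, check rim and edges
yaw=np.radians(-8.2); ex=np.array([np.cos(yaw),np.sin(yaw),0]); ey=np.array([-np.sin(yaw),np.cos(yaw),0]); O=np.array([.597,.0802,.054])
for y in (-100,-70,-30,30,70,100,124):
    row=[]
    for x in np.arange(-40,40.1,1):
        q=proj('wrist',O+ex*x/1e3+ey*y/1e3,c); row.append(int(g[int(round(q[1])),int(round(q[0]))]) if 0<=q[0]<511 and 0<=q[1]<383 else -1)
    print(y,row[4:16],'|',row[66:78])
E
```

```text
t: 27.12
position: [0.5991, 0.082, 0.199]
tool_rot: [0.001, 0.756, 0.654, 0.002]
contact_force: [-0.0, -0.9, -1.2]
opening: 0.587
grasp_force: 0.0
[0.59909508 0.08202666 0.19903391] [-0.03252231 -0.88454959 -1.21501719]
60 559 [252.5 189. ] [0.5962 0.0806 0.088 ] [(0.0119, 171.7), (0.0617, 82.0)]
60 3024 [252.5 357. ] [ 0.5649 -0.1315  0.088 ] [(0.0682, 171.5), (0.087, 83.9)]
90 1392 [252. 186.] [0.5959 0.082  0.088 ] [(0.0125, 171.7), (0.0972, 82.0)]
90 151 [281.  208.5] [0.6206 0.0562 0.088 ] [(0.0019, 171.7), (0.0805, 83.5)]
90 61 [224.  199.5] [0.5677 0.075  0.088 ] [(0.0019, 171.7), (0.0255, 79.9)]
90 3042 [252.5 357. ] [ 0.5649 -0.1315  0.088 ] [(0.0682, 171.5), (0.087, 83.9)]
110 93 [253.   54.5] [0.6138 0.1977 0.088 ] [(0.0083, 171.8), (0.0101, 81.9)]
110 1485 [252.5 186. ] [0.5963 0.0819 0.088 ] [(0.0992, 81.2), (0.0134, 171.7)]
110 136 [224.  177.5] [0.5713 0.0955 0.088 ] [(0.0018, 171.6), (0.067, 79.9)]
110 188 [281.  206.5] [0.6208 0.058  0.088 ] [(0.0018, 171.8), (0.0864, 83.5)]
110 71 [253.8 279.8] [ 0.5829 -0.0188  0.088 ] [(0.0099, 41.3), (0.0107, 122.0)]
110 3049 [25
[... 205 characters left out ...]
1, 64, 69, 58, 112, 112, 200, 216, 218, 218, 217, 215] | [221, 221, 223, 134, 74, 71, 71, 71, 70, 68, 70, 67]
-30 [55, 54, 54, 53, 52, 74, 113, 122, 122, 127, 125, 124] | [226, 225, 225, 142, 80, 74, 72, 74, 74, 72, 75, 69]
30 [55, 55, 53, 56, 56, 64, 113, 125, 126, 128, 125, 127] | [229, 229, 226, 225, 130, 90, 90, 89, 89, 88, 89, 82]
70 [82, 151, 185, 186, 151, 128, 199, 225, 226, 226, 227, 228] | [229, 229, 228, 229, 135, 79, 85, 91, 98, 99, 81, 87]
100 [74, 77, 76, 78, 72, 105, 186, 226, 228, 229, 229, 231] | [229, 228, 230, 226, 107, 86, 86, 84, 83, 85, 83, 85]
124 [225, 228, 226, 223, 214, 150, 197, 229, 229, 229, 230, 230] | [230, 229, 230, 230, 229, 229, 230, 230, 230, 231, 228, 227]
```

The code check shows the bar at 13.4 x 99 mm for its expected height, centred over the jig and parallel to it, with a pin showing through at each end. The arm is clear of everything, so I'm handing in.

```bash
python3 -c "
from workcell import manip
print(manip.finish_job())"
```

```text
the job is handed in; nothing more can be done
None
```

All three heatsinks are in their posts and released, the pressure plate is down over both pins at the expected height, and the job was handed in at about 27 s. I had used all 14 pictures by then, so the plate's final position was checked by image code and contact force, not by eye.

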